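# Snap the lid of a sample pot home with a push stick

### The arm

A 6-joint arm with a two-finger parallel gripper is mounted at the origin on the work surface. World frame = base frame: x ahead of the robot, y to its left, z up, the work surface at z = 0. Lengths are in mm, angles in rad, forces in N, time in s.
With the tool pointing down it reaches from about 325 to 875 mm from the base axis. Payload 4.4 kg.
Tool frame: the origin (TCP) lies on the centre line of the jaws, within the pads' length; the fingertips stand 8 mm ahead of it and the grasp point (between the pads) lies 11 mm behind it; z points along the fingers, y is the line along which they close (so a half turn about z gives the same grasp; the last joint's range is limited). The gripper opens to 85 mm and grips with 20 to 120 N. Pads are 22 mm wide; open, the fingers measure 114 mm over their backs; the gripper's body (76 mm by 85 mm) begins 54 mm behind the grasp point. The pads swing forward as they close: fully open they stand 13 mm farther back than shut.
Start: joints at [1.014, 0.207, 1.542, -0, 1.393, -0.15], TCP at [227.521, 528.073, 218.082] pointing down, gripper open.
Joint ranges: [-2.73, 2.73], [-0.86, 2.22], [0.23, 2.46], [-1.11, 4.25], [0.08, 2.63], [-2.82, 2.82]. Speed limits (rad/s): [2.79, 2.79, 3.14, 3.14, 3.14, 3.14].

### API

Orientations are given as a 3x3 rotation matrix whose columns are the frame's x, y, z axes.
In Python, from cell import get_obs, grab_frame, calibration, finish_job gives the robot as it stands.
- The arm moves only by the shell command python3 -m jog 'ROWS' [OPENING]. ROWS is a JSON object of lists of equal length, an entry for each row: "delta_pos": the shift along the tool's x, y, z in units of 50 mm (1.0 is 50 mm), a list of three; "rotation": the turn, a rotation vector about the tool's x, y, z in units of 5 degrees (1.0 is 5 degrees), a list of three. A call has 1 to 8 rows; each row shifts and turns the commanded pose from where the row before left it, along the tool's axes as they then stand; what a row does not reach is not made up. A row lasts 1/8 s, in which the tool goes at most 62.5 mm and 10.7 degrees, less where a joint would pass 70% of its speed; a pose out of reach is approached as far as the arm can. A call is refused whole if a number of a shift passes 1 or a number of a turn 1, either way. A call with a gripper value outside its range is refused whole. OPENING is the closure, from -1 (fully open) to 1 (shut), so that 0 is half open, set as the call begins (- or left out, the last holds). The fingers move at their own pace and stop on an object; the grip force is fixed at half the most. Time passes only in rows, so rows that do not move let the fingers close. It gives the time, the measured TCP pose, the force, the opening and the grip force at its end, in the units of the state.
- get_obs(): the state, without advancing time (a new reading comes with each control period).
- grab_frame(name): name is "scene" or "top"; returns the picture (400x640x3 uint8, red, green, blue); there is no depth.
- calibration(name): a dict with "intrinsics" (3x3 intrinsics, pixels), "camera_from_world" (4x4, takes a point from world to camera coordinates). Camera axes: x right, y down, z forward; pixel columns grow to the right and rows downward; lengths in mm; the calibration is good to about 2 mm. A picture is of the moment at which its call begins. calibration takes no time and is no camera call.
- finish_job(): hands the job in; it is judged then, once.
The state is a dict: "t": time; "qpos": joint angles; "joint_velocities": joint speeds; "joint_efforts": joint torques, N m; "position": TCP position; "tcp_rot": TCP orientation; "wrist_force": force on the tool from outside, world axes, zero at the start; "moment": the same for the moment, N m; "finger_gap": finger opening in mm; "grasp_force": force on a finger pad.
Only numpy, scipy, OpenCV 4.12 (cv2) and the standard library are available. Lean on these libraries where they do the work, as an engineer would, in place of code of your own. Each camera call takes 0.05 s, during which the arm holds its last target. There are 200 camera calls.

### The job

One sample pot on the sorting table has its orange lid standing proud in the mouth. Take the wooden push stick from its blue mat and press the lid straight down with the stick's rubber foot until it has snapped in and sits hard on its ledge inside, keep pushing steadily with about 12 newtons for one second, and never push with more than 24 newtons. Then stand the stick upright on the blue mat again; do not touch the lid with the gripper, and leave the other pot and the finds alone.

Things in the scene. Friction and masses are not known exactly. Their poses are not given: they have to be found in the camera images.
- lid_top (a point): Centre of the top face of the open pot's orange lid, z up; a white ring 38 mm across is drawn round it. Loose, 60 g: a plate 76 x 76 x 8 mm over a square white plug 17 mm deep, guided by the pot's bore with 1 mm of play. It starts level on four spring catches in the bore, this point about 12 mm above the rim. Press near its centre, or it goes down tilted.
- pot_rim (a point): Centre of the open pot's mouth at the level of its rim, 60 mm above the table; x and y along its sides, z up. The pot is grey, 100 x 100 x 60 mm, fixed to the table, with an 80 mm square recess for the lid's plate, about 8 mm deep down to the hard ledge that stops it. The ledge's depth differs from pot to pot: a lid that is home has its top anywhere from 2 mm below to 2 mm above the rim.
- pot_catches (a point): Centre of the bore at the height of the catches, 17 mm below the rim. The push needed rises to about 8 to 12 N in the first 1 to 4 mm, drops as the catches give way and falls to nearly nothing by 9 mm of travel; only when the lid meets the ledge, after 10 to 14 mm in all, does the force climb again, and then steeply.
- closed_pot: The other pot, identical and fixed, its lid already flush; origin at the centre of its underside on the table. To be left alone.
- pusher_mid (a point): Centre of the push stick, half-way up; z along the stick, up. Wooden round stick 26 mm in diameter, 110 mm long in all, its lowest 12 mm a rubber foot 32 mm in diameter; 140 g. At the start it stands upright on the blue mat. The flat foot's underside is 55 mm below this point.
- pusher_foot (a point): Centre of the underside of the push stick's rubber foot; z up along the stick.
- mat_top (a point): Centre of the top of the blue mat, 120 x 120 x 4 mm, fixed flat on the table; this point is 4 mm above the table.
- can_mid (a point): A find: green drinks can standing upright, 66 mm in diameter, 115 mm high; this point is half-way up. To be left alone.
- wood_mid (a point): A find: flat dark piece of wood, 50 x 160 x 18 mm, long along its y; this point is half-way up. To be left alone.
- collar_mid (a point): A find: red plastic bottle-neck collar lying flat, 36 mm across, 12 mm high; this point is half-way up. To be left alone.
Mind the look-alikes: they are no part of the job. Of the things that look like the part that bears lid_top, the middle-sized one is meant. Of the things shaped like the part that bears pusher_mid, the wooden one is meant.

How it is judged:
By the outcome, as a careful person would: the job done as asked, in the order asked, and still so for the second after the job is handed in, with the robot touching nothing.
It also fails if it takes over 64 s, if anything falls off the work surface, if the arm or the gripper's body presses on something with over 40 N, if the wrist force passes 120 N, or if a joint passes its speed limit or range.

## Working session

There is one attempt and no reset: what is moved stays moved. The work goes in short steps, Python scripts to look and compute and a shell command to move; the robot and the scene stay as the last step left them, time stands still between calls to the robot, and variables do not carry over. Pictures are saved under pics/ and viewed, at most 10 in all, crops included, and the job is handed in when it is done.

```bash
mkdir -p pics; python3 - <<'E'
from cell import *
import cv2
for n in("scene","top"):
    cv2.imwrite(f"pics/{n}0.png",grab_frame(n)[:,:,::-1]); c=calibration(n); print(c["intrinsics"],c["camera_from_world"])
o=get_obs(); print(o)
E
```

```text
[[376.95821186   0.         321.77280502]
 [  0.         376.95821186 198.98549684]
 [  0.           0.           1.        ]] [[-2.47306230e-01  9.68842338e-01 -1.35703158e-02  1.15142703e+02]
 [ 5.85183358e-01  1.38181672e-01 -7.99040839e-01 -2.37446212e+02]
 [-7.72269426e-01 -2.05548901e-01 -6.01123601e-01  1.20938476e+03]
 [ 0.00000000e+00  0.00000000e+00  0.00000000e+00  1.00000000e+00]]
[[515.04206015   0.         317.89371232]
 [  0.         515.04206015 200.92680672]
 [  0.           0.           1.        ]] [[-1.36635763e-02 -9.99888264e-01  6.06344644e-03  7.26976566e+00]
 [-9.93320402e-01  1.28784655e-02 -1.14667883e-01  5.44098751e+02]
 [ 1.14576982e-01 -7.58971842e-03 -9.93385379e-01  1.16881780e+03]
 [ 0.00000000e+00  0.00000000e+00  0.00000000e+00  1.00000000e+00]]
{'t': 0.1, 'qpos': array([ 1.01350566e+00,  2.07393200e-01,  1.54285926e+00,  4.85779389e-05,
        1.39353602e+00, -1.50467135e-01]), 'joint_velocities': array([-0.00061113, -0.00072555, -0.00435195,  0.00086481, -0.00071116,
        0.00228938]), 'joint_efforts': array([-1.49624677e-03, -3.84094405e+01, -2.92547321e+01, -4.10635466e-04,
        4.98117079e-03,  1.14411887e-05]), 'position': array([227.10424766, 527.44004164, 216.98592476]), 'tcp_rot': array([[-9.18378726e-01,  3.95700734e-01, -1.20192850e-03],
       [ 3.95702380e-01,  9.18376963e-01, -1.83828704e-03],
       [ 3.76411919e-04, -2.16384968e-03, -9.99997588e-01]]), 'wrist_force': array([-0.18509175,  0.37876939,  0.20499916]), 'moment': array([ 0.0454085 , -0.07405872, -0.01283526]), 'grasp_force': 0.0, 'finger_gap': 85.55285549432521}
```

View pics/scene0.png

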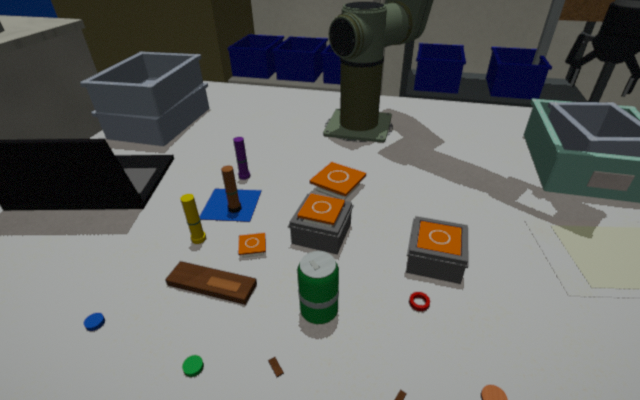

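View pics/top0.png

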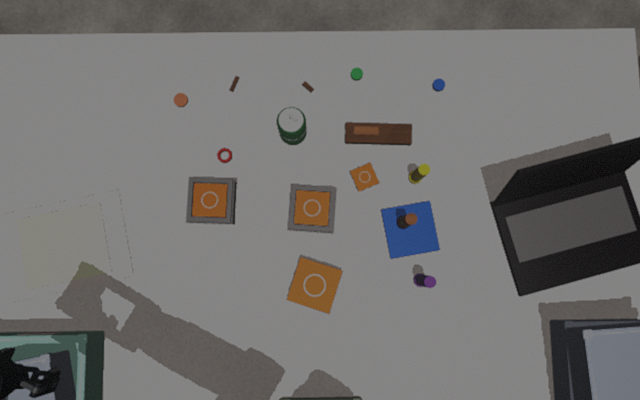

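The scene view shows two pots, at (321,215) and (438,245), and loose lids at (338,178, large) and (252,243, small). The sticks are brown (231,190), yellow (194,218) and purple (241,158). In the top view the middle pot is at (312,208), the other pot at (210,200) and the brown stick at (405,218) on the mat. The pot at scene (321,215) looks like the open one, and the brown stick is the wooden one. I'll confirm both in a crop and measure.

```bash
cat > h.py <<'E'
import numpy as np, cv2
from cell import *
def ray(n,uv):
    c=calibration(n);K=c["intrinsics"];T=c["camera_from_world"];R=T[:3,:3]
    d=R.T@np.linalg.solve(K,[uv[0],uv[1],1.]);return -R.T@T[:3,3],d/np.linalg.norm(d)
def onz(n,uv,z):
    o,d=ray(n,uv);return o+d*(z-o[2])/d[2]
def tri(a,b):
    A=np.zeros((3,3));r=np.zeros(3)
    for n,uv in(("scene",a),("top",b)):
        o,d=ray(n,uv);P=np.eye(3)-np.outer(d,d);A+=P;r+=P@o
    return np.linalg.solve(A,r)
def proj(n,p):
    c=calibration(n);q=c["intrinsics"]@(c["camera_from_world"]@np.append(p,1))[:3];return q[:2]/q[2]
E
python3 - <<'E'
from h import *
S=cv2.imread("pics/scene0.png");T=cv2.imread("pics/top0.png")
def blobs(I,hlo,hhi,smin,vmin,vmax,box,amin=30):
    h=cv2.cvtColor(I,cv2.COLOR_BGR2HSV);m=cv2.inRange(h,(hlo,smin,vmin),(hhi,255,vmax))
    x0,y0,x1,y1=box;k=np.zeros_like(m);k[y0:y1,x0:x1]=m[y0:y1,x0:x1]
    cs,_=cv2.findContours(k,cv2.RETR_EXTERNAL,cv2.CHAIN_APPROX_NONE)
    return [(np.round(cv2.minAreaRect(c)[0],1),np.round(cv2.minAreaRect(c)[1],1),round(cv2.minAreaRect(c)[2],1),cv2.contourArea(c)) for c in cs if cv2.contourArea(c)>amin]
print("top orange",blobs(T,5,20,150,100,255,(150,150,400,330)))
print("top blue",blobs(T,105,130,150,60,255,(370,190,450,270)))
print("scene blue",blobs(S,105,130,150,60,255,(190,180,270,230)))
print("scene orange",blobs(S,5,20,150,150,255,(230,150,480,270)))
# ring: low-sat pixels inside the orange
def ring(I,box):
    x0,y0,x1,y1=box;h=cv2.cvtColor(I,cv2.COLOR_BGR2HSV)[y0:y1,x0:x1]
    m=((h[:,:,1]<150)&(h[:,:,2]>100)).astype('uint8');cs,_=cv2.findContours(m,cv2.RETR_EXTERNAL,cv2.CHAIN_APPROX_NONE)
    c=max(cs,key=len);e=cv2.fitEllipse(c);return np.array(e[0])+[x0,y0],e[1]
for s,t in(((308,198,336,219),(298,196,326,220)),((425,228,455,248),(197,189,223,212))):
    a,b=ring(S,s),ring(T,t);print(a,b,tri(a[0],b[0]))
a=cv2.resize(S[120:290,180:480],None,fx=2.6,fy=2.6,interpolation=cv2.INTER_CUBIC)
cv2.imwrite("pics/cropS.png",a[:442])
b=cv2.resize(T[180:270,370:460],None,fx=6,fy=6,interpolation=cv2.INTER_CUBIC);cv2.imwrite("pics/cropT.png",b)
E
```

```text
top orange [(array([314.2, 284.9]), array([43.8, 44.3]), 17.7, 1850.5), (array([311.5, 207.4]), array([33.2, 33.3]), 4.1, 1030.0), (array([209.3, 199.6]), array([33.6, 32.8]), 3.0, 1030.5), (array([364. , 176.7]), array([21.3, 21.3]), 66.0, 418.5)]
top blue [(array([410. , 229.3]), array([49.7, 48.8]), 79.1, 2290.0)]
scene blue [(array([230. , 204.5]), array([59.1, 30.7]), 1.9, 1127.5)]
scene orange [(array([251.5, 242.5]), array([16.9, 26.9]), 84.0, 401.0), (array([440. , 237.5]), array([42.9, 25.6]), 10.0, 990.0), (array([320.5, 206.9]), array([41.3, 23.3]), 12.5, 760.0), (array([337.4, 176.3]), array([47.9, 25.2]), 19.7, 848.5)]
(array([321.1271801 , 206.62562752]), (11.109920501708984, 17.88113784790039)) (array([311.62988567, 207.44061947]), (17.3918514251709, 17.504390716552734)) [525.0149014   14.71466881  70.64196233]
(array([439.324893  , 236.56255341]), (12.549513816833496, 20.488758087158203)) (array([209.24005413, 199.53202152]), (16.920989990234375, 17.45159149169922)) [547.3387253  247.17185091  59.05096344]
```

View pics/cropS.png

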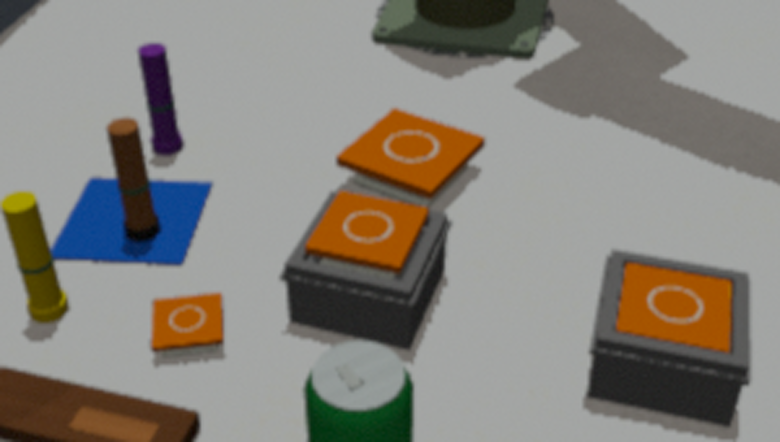

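View pics/cropT.png

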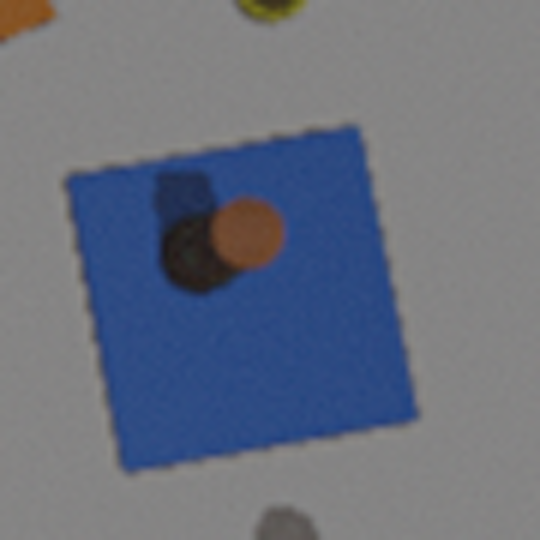

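The crop confirms it. The lid at scene (321,207) stands above its pot and triangulates to z≈71, so it is lid_top. The lid at (439,237) is flush at z≈59, and the two loose lids are larger and smaller. The brown wooden stick is on the mat, with its top at scene (228,168) and top-view (411,219). Next I compute positions and the move.

```bash
python3 - <<'E'
from h import *
p=tri((227.5,168.3),(411.3,218.7));print("stick top",p, onz("top",(411.3,218.7),114), onz("top",(403.3,222),12))
print("yellow top",onz("top",(423,169),110),"purple",onz("top",(429,282),110))
print("mat",onz("top",(410,229.3),4),onz("scene",(230,204.5),4))
print("pot",onz("top",(311.6,207.4),72),onz("scene",(321.1,206.6),72))
o=get_obs();R=o["tcp_rot"]
t=onz("top",(411.3,218.7),114);d=np.array([t[0],t[1],190])-o["position"];print(R.T@d/50)
E
```

```text
stick top [ 492.9883057  -200.08980893  111.19082135] [ 493.30721118 -200.76363679  114.        ] [ 493.72136432 -200.90048606   12.        ]
yellow top [ 602.6041135  -230.99555182  110.        ] purple [ 357.33963147 -234.7567431   110.        ]
mat [ 476.75155422 -217.62056058    4.        ] [ 484.09853044 -215.71333743    4.        ]
pot [524.9927144  14.6770978  72.       ] [526.59682207  15.188392    72.        ]
[-10.65274451 -11.26740763   0.560091  ]
```

```bash
Z='[0,0,0]'; python3 -m jog '{"delta_pos":[[-0.4,-0.4,0],[-0.76,-0.8,0],[-0.76,-0.8,0],[-0.76,-0.8,0],[-0.76,-0.8,0],[-0.76,-0.8,0],[-0.76,-0.8,0],[-0.76,-0.8,0]],"rotation":[[0,0,0],[0,0,0],[0,0,0],[0,0,0],[0,0,0],[0,0,0],[0,0,0],[0,0,0]]}' -0.2
python3 -m jog '{"delta_pos":[[-0.76,-0.8,0],[-0.76,-0.8,0],[-0.76,-0.8,0],[-0.76,-0.8,0],[-0.76,-0.8,0],[-0.6,-0.7,0.2],[-0.4,-0.5,0.2],[0,0,0]],"rotation":[[0,0,0],[0,0,0],[0,0,0],[0,0,0],[0,0,0],[0,0,0],[0,0,0],[0,0,0]]}'
python3 - <<'E'
from h import *
o=get_obs();R=o["tcp_rot"];print(R,R.T@(np.array([493.3,-200.6,74])-o["position"])/50)
# needed turn to point straight down
zt=R.T@np.array([0,0,-1.]);print("tilt turn units",np.degrees(np.cross([0,0,1],zt))/5)
E
```

```text
t: 1.1
position: [371.5, 137.7, 217.9]
tcp_rot: [[-0.918, 0.395, 0.0], [0.395, 0.918, 0.0], [-0.0, 0.0, -1.0]]
wrist_force: [1.2, 0.6, -0.4]
finger_gap: 51.1
grasp_force: 0.0
t: 2.1
position: [488.3, -195.9, 196.4]
tcp_rot: [[-0.917, 0.399, -0.003], [0.399, 0.917, 0.001], [0.003, 0.0, -1.0]]
wrist_force: [0.1, 0.4, -0.7]
finger_gap: 51.1
grasp_force: 0.0
[[-9.17122411e-01  3.98596488e-01 -2.70625713e-03]
 [ 3.98594025e-01  9.17126377e-01  1.41864198e-03]
 [ 3.04744551e-03  2.22370427e-04 -9.99995332e-01]] [-0.13706644 -0.04766281  2.44823795]
tilt turn units [ 0.00254818 -0.03492115  0.        ]
```

```bash
python3 -m jog '{"delta_pos":[[-0.13,-0.05,0.2],[0,0,0.4],[0,0,0.4],[0,0,0.4],[0,0,0.4],[0,0,0.4],[0,0,0.24],[0,0,0]],"rotation":[[0,0,0],[0,0,0],[0,0,0],[0,0,0],[0,0,0],[0,0,0],[0,0,0],[0,0,0]]}'
python3 -m jog '{"delta_pos":[[0,0,0],[0,0,0],[0,0,0],[0,0,0],[0,0,0],[0,0,0]],"rotation":[[0,0,0],[0,0,0],[0,0,0],[0,0,0],[0,0,0],[0,0,0]]}' 1
python3 - <<'E'
from h import *
o=get_obs();R=o["tcp_rot"];print(R,o["position"])
E
```

```text
t: 3.1
position: [493.3, -198.1, 75.1]
tcp_rot: [[-0.919, 0.395, -0.002], [0.395, 0.919, 0.001], [0.002, 0.0, -1.0]]
wrist_force: [0.2, 0.0, 0.5]
finger_gap: 51.5
grasp_force: 0.0
t: 3.85
position: [494.9, -199.9, 77.3]
tcp_rot: [[-0.918, 0.396, 0.002], [0.396, 0.918, -0.001], [-0.002, -0.0, -1.0]]
wrist_force: [-0.8, -0.7, 6.6]
finger_gap: 24.2
grasp_force: 59.4
[[-9.18324403e-01  3.95823451e-01  2.02138826e-03]
 [ 3.95821368e-01  9.18326518e-01 -1.36046843e-03]
 [-2.39479975e-03 -4.49242694e-04 -9.99997032e-01]] [ 494.89965634 -199.93103193   77.26632541]
```

```bash
python3 -m jog '{"delta_pos":[[0,0,-0.1],[0,0,-0.3],[0,0,-0.5],[0,0,-0.5],[0,0,-0.5],[0,0,-0.4],[0,0,-0.1],[0,0,0]],"rotation":[[0,0,0],[0,0,0],[0,0,0],[0,0,0],[0,0,0],[0,0,0],[0,0,0],[0,0,0]]}'
python3 - <<'E'
from h import *
o=get_obs();R=o["tcp_rot"];print(o["position"],o["wrist_force"],R.T@(np.array([525.8,14.9,180])-o["position"])/50)
E
```

```text
t: 4.85
position: [493.8, -199.1, 196.1]
tcp_rot: [[-0.918, 0.396, -0.0], [0.396, 0.918, 0.0], [0.0, 0.0, -1.0]]
wrist_force: [0.4, 0.5, -1.9]
finger_gap: 24.1
grasp_force: 58.9
[ 493.82574307 -199.05921878  196.06364396] [ 0.38695084  0.54638201 -1.90472054] [1.10579638 4.18297857 0.32168475]
```

```bash
python3 -m jog '{"delta_pos":[[0.1,0.3,0],[0.15,0.65,0],[0.2,0.7,0],[0.2,0.7,0],[0.2,0.7,0.1],[0.15,0.65,0.1],[0.1,0.48,0.12],[0,0,0]],"rotation":[[0,0,0],[0,0,0],[0,0,0],[0,0,0],[0,0,0],[0,0,0],[0,0,0],[0,0,0]]}'
python3 - <<'E'
from h import *
S=grab_frame("scene")[:,:,::-1];T=grab_frame("top")[:,:,::-1]
o=get_obs();R=o["tcp_rot"];p=o["position"];print(p,o["wrist_force"],R.T@(np.array([525.8,14.9,165])-p)/50)
print("expected foot px",proj("scene",p-[0,0,73]),proj("top",p-[0,0,73]))
a=cv2.resize(S[90:240,260:400],None,fx=4,fy=4,interpolation=cv2.INTER_CUBIC);cv2.imwrite("pics/pre.png",a)
E
```

```text
t: 5.85
position: [524.6, 17.1, 178.3]
tcp_rot: [[-0.92, 0.392, -0.004], [0.392, 0.92, 0.001], [0.004, -0.001, -1.0]]
wrist_force: [0.4, -0.9, -1.5]
finger_gap: 23.8
grasp_force: 59.1
[525.35628493  14.99115854 179.23943593] [ 0.441227   -0.09588806 -1.82531659] [-0.00936248  0.00208719  0.28477127]
expected foot px [320.90357626 192.41843714] [311.35859213 205.63196525]
```

View pics/pre.png

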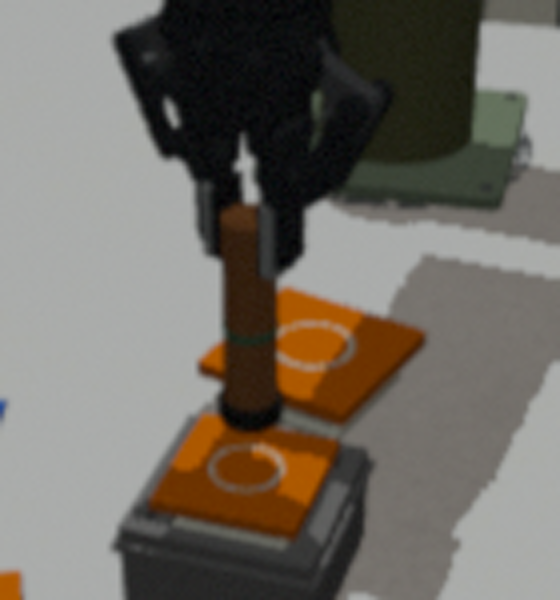

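The stick is held over the lid, with the foot at about scene (322.4,193.7) and the ring centre at (321.3,206.6). The foot may be a millimetre or two off to the side, so I check the stick's axis numerically.

```bash
python3 - <<'E'
from h import *
p=get_obs()["position"]; f=lambda x,y:((np.array([x,y])+.5)/4-.5+[260,90])
print("meas: top",f(242,214),"band",f(251,338),"foot",f(251,412))
for n,dz in(("top",37),("band",-25),("foot",-73)):print(n,proj("scene",p+[0,0,dz]))
I=cv2.imread("pics/pre.png");h=cv2.cvtColor(I,cv2.COLOR_BGR2HSV)
for y in(290,310,360,380,400,410):
    r=np.where(I[y,200:300,1]<(60))[0]+200;print(y,r.min(),r.max(),f((r.min()+r.max())/2,y))
for y in (192.4,186):pass
print(onz("scene",f(251,412),106.2),p)
E
```

```text
meas: top [320.125 143.125] band [322.375 174.125] foot [322.375 192.625]
top [319.97877006 142.36358754]
band [320.52127165 171.72631821]
foot [320.90357626 192.41843714]
290 226 274 [322.125 162.125]
310 226 276 [322.375 167.125]
360 223 275 [321.875 179.625]
380 222 277 [322.    184.625]
400 219 299 [324.375 189.625]
410 219 299 [324.375 192.125]
[525.31033712  17.94619366 106.2       ] [525.35628493  14.99115854 179.23943593]
```

```bash
python3 -m jog '{"delta_pos":[[-0.015,-0.035,0.1],[0,0,0.2],[0,0,0.2],[0,0,0.06],[0,0,0],[0,0,0]],"rotation":[[0,0,0],[0,0,0],[0,0,0],[0,0,0],[0,0,0],[0,0,0]]}'
python3 -m jog '{"delta_pos":[[0,0,0.02],[0,0,0.02],[0,0,0.02],[0,0,0.02],[0,0,0]],"rotation":[[0,0,0],[0,0,0],[0,0,0],[0,0,0],[0,0,0]]}'
python3 -m jog '{"delta_pos":[[0,0,0.02],[0,0,0.02],[0,0,0.02],[0,0,0]],"rotation":[[0,0,0],[0,0,0],[0,0,0],[0,0,0]]}'
```

```text
t: 6.7
position: [526.5, 12.6, 152.4]
tcp_rot: [[-0.918, 0.396, 0.001], [0.396, 0.918, -0.0], [-0.001, 0.0, -1.0]]
wrist_force: [-0.3, -0.1, -2.0]
finger_gap: 24.7
grasp_force: 59.2
t: 7.32
position: [526.1, 12.6, 147.9]
tcp_rot: [[-0.918, 0.396, -0.0], [0.396, 0.918, 0.0], [0.0, -0.0, -1.0]]
wrist_force: [-0.0, 0.5, -2.5]
finger_gap: 24.0
grasp_force: 59.2
t: 7.82
position: [526.2, 12.6, 145.1]
tcp_rot: [[-0.918, 0.396, 0.0], [0.396, 0.918, -0.0], [-0.0, -0.0, -1.0]]
wrist_force: [0.1, 0.1, -2.1]
finger_gap: 24.3
grasp_force: 59.2
```

Baseline is −2 N, with contact expected around 145. I go on in small steps.

```bash
python3 -m jog '{"delta_pos":[[0,0,0.02],[0,0,0.02],[0,0,0]],"rotation":[[0,0,0],[0,0,0],[0,0,0]]}' | grep -E "t:|pos|force"
python3 -m jog '{"delta_pos":[[0,0,0.02],[0,0,0.02],[0,0,0]],"rotation":[[0,0,0],[0,0,0],[0,0,0]]}'| grep -E "t:|pos|force"
python3 -m jog '{"delta_pos":[[0,0,0.02],[0,0,0]],"rotation":[[0,0,0],[0,0,0]]}'| grep -E "t:|pos|force"
python3 -m jog '{"delta_pos":[[0,0,0.02],[0,0,0]],"rotation":[[0,0,0],[0,0,0]]}'| grep -E "t:|pos|force"
```

```text
t: 8.2
position: [527.0, 12.4, 144.4]
tcp_rot: [[-0.918, 0.396, 0.002], [0.396, 0.918, -0.0], [-0.002, 0.0, -1.0]]
wrist_force: [-1.4, 0.5, 6.0]
grasp_force: 59.8
t: 8.57
position: [527.5, 12.3, 142.9]
tcp_rot: [[-0.918, 0.396, 0.003], [0.396, 0.918, -0.001], [-0.003, 0.001, -1.0]]
wrist_force: [-1.4, 0.9, 7.0]
grasp_force: 60.2
t: 8.82
position: [527.1, 12.5, 141.2]
tcp_rot: [[-0.918, 0.396, 0.002], [0.396, 0.918, -0.0], [-0.002, 0.001, -1.0]]
wrist_force: [0.2, -0.1, 4.3]
grasp_force: 60.0
t: 9.07
position: [526.3, 12.7, 138.9]
tcp_rot: [[-0.918, 0.396, 0.0], [0.396, 0.918, 0.0], [-0.0, 0.0, -1.0]]
wrist_force: [0.7, 0.9, 2.0]
grasp_force: 59.5
```

The catches have given way and the force is dropping. Now I approach the ledge in small steps.

```bash
python3 -m jog '{"delta_pos":[[0,0,0.02],[0,0,0.02],[0,0,0]],"rotation":[[0,0,0],[0,0,0],[0,0,0]]}' | grep -E "t:|pos|force"
python3 -m jog '{"delta_pos":[[0,0,0.02],[0,0,0]],"rotation":[[0,0,0],[0,0,0]]}'| grep -E "t:|pos|force"
python3 -m jog '{"delta_pos":[[0,0,0.02],[0,0,0]],"rotation":[[0,0,0],[0,0,0]]}'| grep -E "t:|pos|force"
python3 -m jog '{"delta_pos":[[0,0,0.02],[0,0,0]],"rotation":[[0,0,0],[0,0,0]]}'| grep -E "t:|pos|force"
```

```text
t: 9.45
position: [525.6, 12.6, 136.3]
tcp_rot: [[-0.918, 0.396, -0.001], [0.396, 0.918, 0.0], [0.001, -0.0, -1.0]]
wrist_force: [-0.1, 0.8, -0.9]
grasp_force: 59.3
t: 9.7
position: [525.2, 12.6, 135.1]
tcp_rot: [[-0.918, 0.396, -0.002], [0.396, 0.918, 0.0], [0.002, -0.001, -1.0]]
wrist_force: [-1.3, -0.1, -3.1]
grasp_force: 59.3
t: 9.95
position: [525.9, 12.6, 134.8]
tcp_rot: [[-0.918, 0.396, -0.001], [0.396, 0.918, 0.0], [0.001, -0.0, -1.0]]
wrist_force: [-1.3, -0.4, -2.2]
grasp_force: 59.3
t: 10.2
position: [526.1, 12.6, 134.0]
tcp_rot: [[-0.918, 0.396, -0.0], [0.396, 0.918, 0.0], [0.0, -0.0, -1.0]]
wrist_force: [-0.7, 0.2, -1.5]
grasp_force: 59.3
```

```bash
python3 -m jog '{"delta_pos":[[0,0,0.02],[0,0,0]],"rotation":[[0,0,0],[0,0,0]]}' | grep -E "t:|pos|wrist"
python3 -m jog '{"delta_pos":[[0,0,0.02],[0,0,0]],"rotation":[[0,0,0],[0,0,0]]}'| grep -E "t:|pos|wrist"
```

```text
t: 10.45
position: [526.1, 12.6, 133.0]
tcp_rot: [[-0.918, 0.396, -0.0], [0.396, 0.918, -0.0], [0.0, -0.0, -1.0]]
wrist_force: [-0.3, 0.2, -1.5]
t: 10.7
position: [526.3, 12.5, 132.2]
tcp_rot: [[-0.918, 0.396, 0.0], [0.396, 0.918, -0.0], [-0.0, 0.0, -1.0]]
wrist_force: [-0.4, 0.4, -1.4]
```

```bash
python3 -m jog '{"delta_pos":[[0,0,0.02],[0,0,0]],"rotation":[[0,0,0],[0,0,0]]}' | grep -E "t:|pos|wrist"
python3 -m jog '{"delta_pos":[[0,0,0.02],[0,0,0]],"rotation":[[0,0,0],[0,0,0]]}'| grep -E "t:|pos|wrist"
```

```text
t: 10.95
position: [526.9, 12.4, 132.2]
tcp_rot: [[-0.918, 0.396, 0.002], [0.396, 0.918, -0.0], [-0.002, 0.0, -1.0]]
wrist_force: [-1.2, -0.1, 5.6]
t: 11.2
position: [527.3, 12.2, 132.2]
tcp_rot: [[-0.918, 0.396, 0.002], [0.396, 0.918, -0.001], [-0.003, 0.0, -1.0]]
wrist_force: [-3.1, -0.3, 10.1]
```

On the ledge at about 12 N (10 plus the roughly 2 N baseline). I hold here.

```bash
python3 -m jog '{"delta_pos":[[0,0,0],[0,0,0],[0,0,0]],"rotation":[[0,0,0],[0,0,0],[0,0,0]]}'| grep -E "t:|pos|wrist"
```

```text
t: 11.58
position: [527.2, 12.2, 132.2]
tcp_rot: [[-0.918, 0.396, 0.002], [0.396, 0.918, -0.001], [-0.003, 0.0, -1.0]]
wrist_force: [-1.6, -0.9, 9.0]
```

```bash
python3 -m jog '{"delta_pos":[[0,0,0.006],[0,0,0],[0,0,0],[0,0,0],[0,0,0],[0,0,0]],"rotation":[[0,0,0],[0,0,0],[0,0,0],[0,0,0],[0,0,0],[0,0,0]]}'| grep -E "t:|pos|wrist"
python3 -m jog '{"delta_pos":[[0,0,0],[0,0,0],[0,0,0],[0,0,0],[0,0,0],[0,0,0],[0,0,0],[0,0,0]],"rotation":[[0,0,0],[0,0,0],[0,0,0],[0,0,0],[0,0,0],[0,0,0],[0,0,0],[0,0,0]]}'| grep -E "t:|pos|wrist"
```

```text
t: 12.32
position: [527.4, 12.2, 132.2]
tcp_rot: [[-0.918, 0.396, 0.003], [0.396, 0.918, -0.001], [-0.003, 0.0, -1.0]]
wrist_force: [-3.0, 0.8, 10.9]
t: 13.32
position: [527.4, 12.1, 132.2]
tcp_rot: [[-0.918, 0.396, 0.003], [0.396, 0.918, -0.001], [-0.003, 0.0, -1.0]]
wrist_force: [-3.0, -0.4, 11.0]
```

The hold at 13 N lasted over 1.5 s. Now I lift off.

```bash
python3 -m jog '{"delta_pos":[[0,0,-0.1],[0,0,-0.2],[0,0,-0.4],[0,0,-0.4],[0,0,-0.2],[0,0,-0.1],[0,0,0],[0,0,0]],"rotation":[[0,0,0],[0,0,0],[0,0,0],[0,0,0],[0,0,0],[0,0,0],[0,0,0],[0,0,0]]}'| grep -E "t:|pos|wrist"
python3 - <<'E'
from h import *
S=grab_frame("scene")[:,:,::-1]
o=get_obs();R=o["tcp_rot"];p=o["position"];print(p,R,R.T@(np.array([487,-206,p[2]])-p)/50)
a=cv2.resize(S[110:260,250:410],None,fx=4,fy=4,interpolation=cv2.INTER_CUBIC);cv2.imwrite("pics/post.png",a)
E
```

```text
t: 14.32
position: [525.6, 12.7, 198.8]
tcp_rot: [[-0.918, 0.396, -0.002], [0.396, 0.918, 0.0], [0.002, -0.0, -1.0]]
wrist_force: [0.3, -0.4, -1.5]
[525.57515414  12.65171193 198.85526497] [[-9.18381120e-01  3.95693106e-01 -1.75617884e-03]
 [ 3.95693353e-01  9.18382667e-01  2.19235595e-04]
 [ 1.69959422e-03 -4.93566462e-04 -9.99998434e-01]] [-1.02184672e+00 -4.32139730e+00  3.96172625e-04]
```

View pics/post.png

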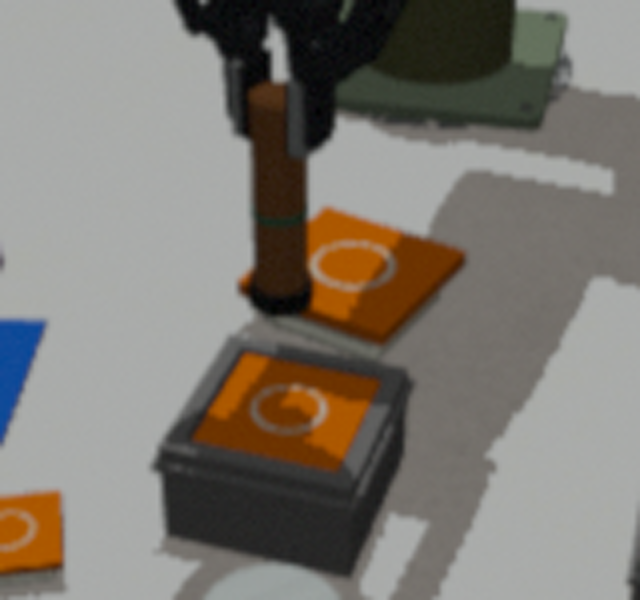

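The lid is seated level, with its ring at crop (288,408). The foot is clear at crop (280,300). Now back to the mat.

```bash
python3 -m jog '{"delta_pos":[[-0.1,-0.35,0],[-0.16,-0.7,0],[-0.2,-0.75,0],[-0.2,-0.8,0],[-0.16,-0.75,0],[-0.12,-0.6,0],[-0.08,-0.37,0],[0,0,0]],"rotation":[[0,0,0],[0,0,0],[0,0,0],[0,0,0],[0,0,0],[0,0,0],[0,0,0],[0,0,0]]}'| grep -E "t:|pos|wrist"
python3 -m jog '{"delta_pos":[[0,0,0.2],[0,0,0.4],[0,0,0.5],[0,0,0.5],[0,0,0.35],[0,0,0.2],[0,0,0.05],[0,0,0]],"rotation":[[0,0,0],[0,0,0],[0,0,0],[0,0,0],[0,0,0],[0,0,0],[0,0,0],[0,0,0]]}'| grep -E "t:|pos|wrist"
python3 -m jog '{"delta_pos":[[0,0,0],[0,0,0]],"rotation":[[0,0,0],[0,0,0]]}'| grep -E "t:|pos|wrist"
```

```text
t: 15.38
position: [487.1, -207.2, 199.6]
tcp_rot: [[-0.917, 0.398, -0.0], [0.398, 0.917, 0.0], [0.0, 0.0, -1.0]]
wrist_force: [-0.3, 0.2, -1.6]
t: 16.38
position: [488.1, -206.2, 90.3]
tcp_rot: [[-0.918, 0.396, 0.001], [0.396, 0.918, -0.001], [-0.001, -0.0, -1.0]]
wrist_force: [-0.3, -0.1, -1.5]
t: 16.62
position: [488.0, -206.3, 90.5]
tcp_rot: [[-0.918, 0.396, 0.001], [0.396, 0.918, -0.001], [-0.001, -0.0, -1.0]]
wrist_force: [0.1, -0.3, -2.2]
```

```bash
python3 -m jog '{"delta_pos":[[0,0,0.08],[0,0,0.08],[0,0,0.04],[0,0,0],[0,0,0]],"rotation":[[0,0,0],[0,0,0],[0,0,0],[0,0,0],[0,0,0]]}'| grep -E "t:|pos|wrist"
python3 -m jog '{"delta_pos":[[0,0,0.02],[0,0,0.02],[0,0,0]],"rotation":[[0,0,0],[0,0,0],[0,0,0]]}'| grep -E "t:|pos|wrist"
```

```text
t: 17.25
position: [487.6, -206.0, 79.8]
tcp_rot: [[-0.918, 0.396, 0.0], [0.396, 0.918, -0.0], [-0.0, -0.0, -1.0]]
wrist_force: [-0.1, 0.4, -1.9]
t: 17.62
position: [487.5, -205.9, 77.7]
tcp_rot: [[-0.918, 0.396, -0.0], [0.396, 0.918, 0.0], [0.0, 0.0, -1.0]]
wrist_force: [-0.1, 0.4, -2.0]
```

```bash
python3 -m jog '{"delta_pos":[[0,0,0.02],[0,0,0]],"rotation":[[0,0,0],[0,0,0]]}'| grep -E "t:|pos|wrist"
python3 -m jog '{"delta_pos":[[0,0,0.01],[0,0,0]],"rotation":[[0,0,0],[0,0,0]]}'| grep -E "t:|pos|wrist"
```

```text
t: 17.88
position: [487.9, -206.2, 77.3]
tcp_rot: [[-0.918, 0.396, 0.001], [0.396, 0.918, -0.0], [-0.001, -0.0, -1.0]]
wrist_force: [-0.6, -0.0, 0.9]
t: 18.12
position: [488.2, -206.3, 77.3]
tcp_rot: [[-0.918, 0.396, 0.001], [0.396, 0.918, -0.001], [-0.001, -0.0, -1.0]]
wrist_force: [-1.3, 0.8, 4.6]
```

Standing on the mat. I release and rise.

```bash
python3 -m jog '{"delta_pos":[[0,0,0],[0,0,0],[0,0,0],[0,0,0],[0,0,0]],"rotation":[[0,0,0],[0,0,0],[0,0,0],[0,0,0],[0,0,0]]}' -0.2
python3 -m jog '{"delta_pos":[[0,0,-0.1],[0,0,-0.3],[0,0,-0.5],[0,0,-0.6],[0,0,-0.6],[0,0,-0.6],[0,0,-0.4],[0,0,0]],"rotation":[[0,0,0],[0,0,0],[0,0,0],[0,0,0],[0,0,0],[0,0,0],[0,0,0],[0,0,0]]}'| grep -E "t:|pos|wrist"
python3 -m jog '{"delta_pos":[[0.5,0.8,-0.2],[0.5,0.8,-0.2],[0.5,0.8,0],[0.5,0.8,0],[0.5,0.8,0],[0.2,0.4,0],[0,0,0],[0,0,0]],"rotation":[[0,0,0],[0,0,0],[0,0,0],[0,0,0],[0,0,0],[0,0,0],[0,0,0],[0,0,0]]}'| grep -E "t:|pos|wrist"
python3 - <<'E'
from h import *
S=grab_frame("scene")[:,:,::-1];T=grab_frame("top")[:,:,::-1]
a=cv2.resize(S[120:290,180:360],(540,510),interpolation=cv2.INTER_CUBIC)
b=cv2.resize(T[180:270,370:460],(255,255),interpolation=cv2.INTER_CUBIC)
c=np.full((510,795,3),0,np.uint8);c[:,:540]=a;c[:255,540:]=b;cv2.imwrite("pics/end.png",c)
E
```

```text
t: 18.75
position: [487.5, -205.9, 76.2]
tcp_rot: [[-0.918, 0.396, -0.0], [0.396, 0.918, 0.0], [0.0, 0.0, -1.0]]
wrist_force: [-1.1, 0.1, 0.9]
finger_gap: 51.4
grasp_force: 0.0
t: 19.75
position: [489.1, -206.9, 234.6]
tcp_rot: [[-0.918, 0.396, 0.005], [0.396, 0.918, -0.003], [-0.006, -0.001, -1.0]]
wrist_force: [-0.5, -0.0, -0.7]
t: 20.75
position: [450.4, 49.0, 250.8]
tcp_rot: [[-0.918, 0.396, -0.001], [0.396, 0.918, -0.001], [0.001, -0.001, -1.0]]
wrist_force: [-0.0, 0.1, -0.0]
```

View pics/end.png

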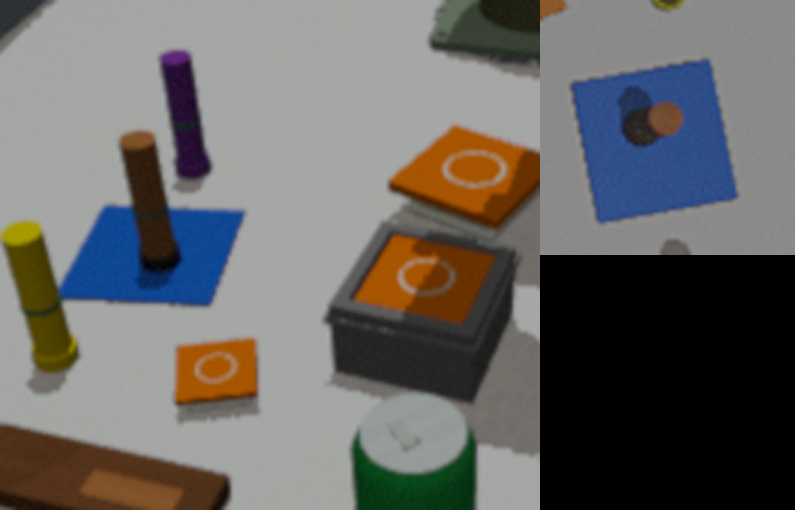

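The stick stands upright on the mat (crop (158,255), inset (642,125)). The lid is flush (crop (427,278)), and everything else in the picture is where it was.

```bash
python3 -c "from cell import *; print(finish_job())"
```

```text
the job is handed in; nothing more can be done
None
```

The lid is pressed home on its ledge and was held there at about 12–13 N for more than a second (highest reading about 13 N); the wooden stick stands upright on the blue mat again, and the job was handed in at about 21 s.

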